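Pack the painting tray

ROBOT

A 6-joint arm with a two-finger parallel gripper is mounted at the origin on a cart in front of the work surface, level with it; the furniture and walls round the work are solid. World frame = base frame: x ahead of the robot, y to its left, z up, the work surface at z = 0. Lengths are in mm, angles in rad, forces in N, time in s.
With the tool pointing down it reaches from about 400 to 925 mm from the base axis. Payload 12.5 kg.
Tool frame: the origin (TCP) lies at the centre of the arm's flange, where the gripper is bolted on; the fingertips stand 190 mm ahead of it and the grasp point (between the pads) lies 171 mm ahead of it; z points along the fingers, y is the line along which they close (so a half turn about z gives the same grasp; the last joint's range is limited). The gripper opens to 95 mm and grips with 3 to 60 N. Pads are 20 mm wide; open, the fingers measure 119 mm over their backs; the gripper's body (75 mm by 180 mm) begins 59 mm behind the grasp point.
Start: joints at [1.154, 0.491, 1.559, -0, 1.092, -0.106], TCP at [191.114, 595.063, 404.761] pointing down, gripper open.
Joint ranges: [-3.1, 3.1], [-0.84, 2.19], [0.05, 2.79], [-1.13, 4.28], [0.06, 2.93], [-2.69, 2.69]. Speed limits (rad/s): [2.22, 2.22, 2.79, 3.14, 3.14, 3.14].

INTERFACE

Orientations are given as [roll, pitch, yaw] about the fixed x, y, z axes, in that order (R = Rz(yaw) Ry(pitch) Rx(roll)).
In Python, from cell import env, read_camera, search_frame, cut_out gives the robot as it stands. The module is installed in compiled form; this text tells all that it offers.
- The arm moves only by the tool move_arm, never from a script. Its argument "commands" is a list of rows, each a list of 3 entries, a list of its own where there are three numbers: the shift along the world's x, y, z normalised to -1 to 1, where 1 is 0.03 m, then the turn about the world's z normalised to -1 to 1, where 1 is 0.08 rad, then the opening, from -1 (shut) to 1 (fully open), so that 0 is half open. A call has 1 to 20 rows; each row shifts and turns the commanded pose from where the row before left it; what a row does not reach is not made up. A row lasts 1/12 s, in which the tool goes at most 41.7 mm and 7.16 degrees, less where a joint would pass 70% of its speed; a pose out of reach is approached as far as the arm can. A call with a number of a shift or a turn outside -1 to 1 is refused whole. A call with a gripper value outside its range is refused whole. The fingers move at their own pace and stop on an object; the grip force is fixed at half the most. Time passes only in rows, so rows that do not move let the fingers close. It gives the time, the measured TCP pose, the force, the opening and the grip force at its end, in the units of the state.
- env.state(): the state, without advancing time (a new reading comes with each control period).
- read_camera(name): name is "scene" or "top"; returns a dict with "image" (420x560x3 uint8, red, green, blue), "fx", "fy", "cx", "cy" (pixels), "rvec" (rotation vector, rad) and "tvec" (3), from world to camera coordinates, as OpenCV has them. Camera axes: x right, y down, z forward; pixel columns grow to the right and rows downward; lengths in mm; the calibration is good to about 2 mm. A picture is of the moment at which its call begins. There is no depth.
- env.job_done(): hands the job in; it is judged then, once.
Trained networks look in a picture, given as the dict that the camera call returned (one of the last four; its "shot" number tells which), for a name from the list of things; names that differ only in an ending like _2 or _b are one class to them, and where a whole thing is asked for, a point or a joint stands for the part that bears it (a point fixed in the world has none). Each returns a list of dicts, best first, with "confidence" (0 to 1); they miss things now and then, are a little off and sometimes report something else, mostly with a low value. They report only what shows in the picture. A call takes as long as a camera call.
- search_frame(thing, picture): "at" ([column, row] in pixels, amid what is visible of it).
- cut_out(thing, picture): "region" (420x560 bool, what is visible of it) and "at" ([column, row] in pixels, amid what is visible of it).
The state is a dict: "t": time; "joints": joint angles; "qvel": joint speeds; "tau": joint torques, N m; "eef_pos": TCP position; "tcp_rot": TCP orientation; "ft_force": force on the tool from outside, world axes, zero at the start; "moment": the same for the moment, N m; "opening": opening from 0.0 (shut) to 1.0 (fully open); "grip_force": force on a finger pad.
Only numpy, scipy, OpenCV 4.12 (cv2) and the standard library are available. Lean on these libraries where they do the work, as an engineer would, in place of code of your own. Each camera call takes 0.05 s, during which the arm holds its last target. There are 200 camera calls.

TASK

Pack the low wooden tray for the next painting session: stand the small paint jar in the square well, the dropper bottle in the small round well and the steel mixing cup in the large shallow round well, and lay the thick roll of masking tape flat in the tray's empty bay. Leave the look-alikes, the bigger white bottle and the thin roll of tape, standing and lying where they are. When you let go, everything packed should sit upright or flat on the floor of its place.

Things in the scene. Friction and masses are not known exactly. Their poses are not given: they have to be found in the camera images.
- tray: Low plywood tray, fixed, 196 x 196 mm, floor 4 mm thick, 6 mm rim up to 9 mm above the desk. Origin at the centre of its underside, x and y along its sides. Its quarters are centred 48 mm from the origin in x and y; three carry the grey well plates (in any arrangement). The bay is the empty quarter, always at x = -48, y = -48 mm in the tray's frame: flat, 102 mm wide, rim on two sides.
- square_well: Grey plastic plate 76 x 76 x 14 mm, fixed in one quarter of the tray and aligned with it; origin at the centre of its underside, 4 mm above the desk; its top is 18 mm above the desk. In its middle a square pocket 51 mm wide and 11 mm deep (its floor 3 mm above the origin).
- narrow_well: Grey plastic plate 76 x 76 x 14 mm, fixed in one quarter of the tray and aligned with it; origin at the centre of its underside, 4 mm above the desk; its top is 18 mm above the desk. In its middle a small round pocket 40 mm in diameter and 11 mm deep (its floor 3 mm above the origin).
- shallow_well: Grey plastic plate 76 x 76 x 14 mm, fixed in one quarter of the tray and aligned with it; origin at the centre of its underside, 4 mm above the desk; its top is 18 mm above the desk. In its middle a large round, shallow pocket 55 mm in diameter and 6 mm deep (its floor 8 mm above the origin).
- paint_jar: Small squat paint jar with a white screw cap, standing; 35 mm in diameter, 49 mm high (cap from 34 mm up, 35 mm across), about 45 g. Origin at the centre of its underside, z up along its axis.
- dropper: Slim dark dropper bottle with a pointed white nozzle, standing; body 26 mm in diameter up to 53 mm, 74 mm high in all, about 30 g. Origin at the centre of its underside, z up along its axis.
- mixing_cup: Small open steel mixing cup, standing; 36 mm across the rim, tapering to 28 mm at the foot, 18 mm high, about 18 g. Origin at the centre of its underside, z up along its axis.
- thick_tape: The thick roll of masking tape, lying flat: a ring 68 mm in outer diameter and 18 mm high with a wall about 10 mm thick (hole about 48 mm), about 50 g. Origin at the centre of its underside, z up along its axis.
- big_bottle: Look-alike that stays: a white bottle like the paint jar but bigger, 42 mm in diameter and 70 mm high, standing. Origin at the centre of its underside.
- thin_tape: Look-alike that stays: the thin roll of masking tape, lying flat, 62 mm in outer diameter and only 10 mm high. Origin at the centre of its underside.

How it is judged:
By the outcome, as a careful person would: the job done as asked, in the order asked, and still so for the second after the job is handed in, with the robot touching nothing.
It also fails if it takes over 99 s, if anything falls off the work surface, if the arm or the gripper's body presses on something with over 40 N, if the wrist force passes 120 N, or if a joint passes its speed limit or range.

## Working session

There is one attempt and no reset: what is moved stays moved. The work goes in short steps, Python scripts to look and compute and a tool call to move; the robot and the scene stay as the last step left them, time stands still between calls to the robot, and variables do not carry over. Pictures are saved under pics/ and viewed, at most 14 in all, crops included, and the job is handed in when it is done.

Besides the shell and the picture viewer there is one more tool, called after "Request:" in YAML: its name, and indented under it one key for each argument. move_arm: Moves the arm, as the interface text tells. Its arguments: {"type":"object","properties":{"commands":{"type":"array","items":{"type":"array"}}},"required":["commands"]}

```bash
mkdir -p pics
cat > h.py <<'E'
import numpy as np, cv2
from cell import env, read_camera, search_frame, cut_out
def ray(p,uv):
    K=np.array([[p['fx'],0,p['cx']],[0,p['fy'],p['cy']],[0,0,1.]])
    R=cv2.Rodrigues(np.array(p['rvec'],float))[0]; t=np.array(p['tvec'],float).ravel()
    return -R.T@t, R.T@np.linalg.solve(K,[uv[0],uv[1],1])
def at_z(p,uv,z):
    o,d=ray(p,uv); return (o+d*(z-o[2])/d[2])[:2]
def proj(p,X):
    K=np.array([[p['fx'],0,p['cx']],[0,p['fy'],p['cy']],[0,0,1.]])
    return cv2.projectPoints(np.array(X,float).reshape(-1,3),np.array(p['rvec'],float),np.array(p['tvec'],float),K,None)[0].reshape(-1,2)
E
python3 - <<'E'
from h import *
names="tray square_well narrow_well shallow_well paint_jar dropper mixing_cup thick_tape big_bottle thin_tape".split()
H=dict(tray=4,square_well=18,narrow_well=18,shallow_well=18,paint_jar=25,dropper=37,mixing_cup=12,thick_tape=14,big_bottle=35,thin_tape=8)
for c in("top","scene"):
    p=read_camera(c); im=p['image'][:,:,::-1].copy()
    print(c,p['fx'],ray(p,(280,210))[0].round())
    cv2.imwrite(f"pics/{c}0.png",im)
    for n in names:
        for r in cut_out(n,p)[:2]:
            print(n,round(r['confidence'],2),np.round(r['at'],1),at_z(p,r['at'],H[n]).round(1),r['region'].sum())
print(env.state())
E
```

```text
top 392.5196136189335 [463.  84. 880.]
tray 0.88 [398.8 207.4] [ 540.9 -148.8] 3840
square_well 0.75 [370.8 167.7] [628.  -85.5] 1196
narrow_well 0.74 [414.6 174.1] [ 612.9 -181.1] 1223
shallow_well 0.72 [367.4 212.2] [529.5 -76.5] 1255
paint_jar 0.68 [255.  169.7] [624.4 169.9] 262
dropper 0.54 [271.3 261.5] [423.5 133.7] 117
mixing_cup 0.48 [169.8 223.3] [507.8 361.5] 214
big_bottle 0.86 [218.1 275.3] [394.2 248.3] 382
thin_tape 0.59 [215.6 224.9] [503.9 259.7] 254
scene 408.2714836473611 [  32. -166.  692.]
square_well 0.79 [386.7 213.7] [626.3 -84.4] 1124
square_well 0.44 [230.3 194.5] [515.1 242.5] 302
narrow_well 0.83 [432.3 233.2] [ 620.5 -184. ] 1287
shallow_well 0.66 [369.6 244. ] [534.3 -81. ] 1349
paint_jar 0.52 [282.7 176.5] [614.2 162.6] 330
dropper 0.83 [245.6 239. ] [415.3 137.5] 291
mixing_cup 0.59 [189.  183.5] [503.2 350.3] 171
thick_tape 0.79 [291.  211.1] [539.3 101.1] 544
big_bottle 0.63 [197.4 223.9] [402.1 246.7] 622
thin_tape 0.83 [234.  193.1] [529.9 243.5] 168
{'t': 1.1, 'joints': array([ 1.15440313e+00,  4.90929240e-01,  1.55889673e+00, -1.02814782e-05,
        1.09169793e+00, -1.05599073e-01]), 'qvel': array([ 0.00090913, -0.00342702,  0.00098989, -0.00093744,  0.00121966,
        0.0001613 ]), 'tau': array([ 2.62705697e-03, -6.12485790e+01, -2.58433270e+01,  6.93102926e-02,
        4.45475942e-02, -1.93149270e-05]), 'eef_pos': array([191.11565476, 595.07027559, 404.74389778]), 'tcp_rot': array([3.14152524e+00, 1.63205496e-05, 2.83080327e+00]), 'ft_force': array([ 0.54959316,  0.78513717, -0.527631  ]), 'moment': array([-0.05954666, -0.01731565,  0.01839752]), 'grip_force': 0.0, 'opening': 1.0001404406796524}
```

View pics/top0.png

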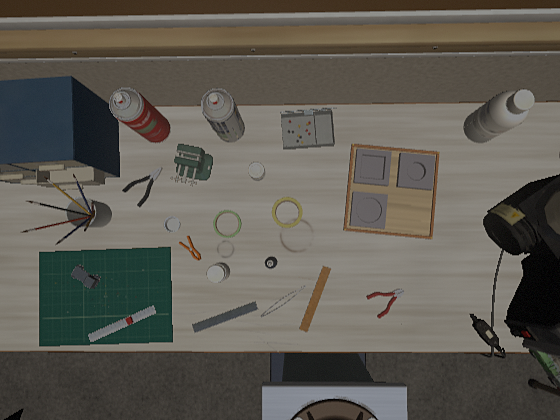

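View pics/scene0.png

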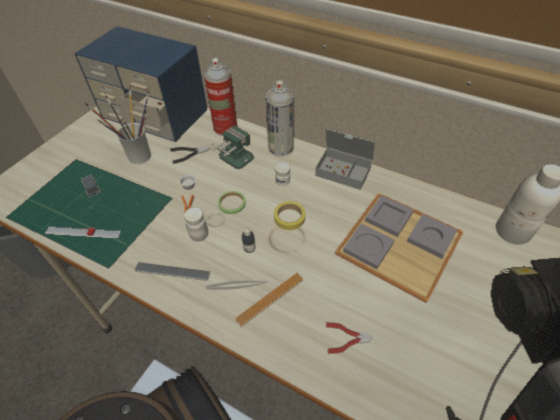

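```bash
cat > fit.py <<'E'
from h import *
from scipy.optimize import minimize
A=np.linspace(0,2*np.pi,40,endpoint=False)
def circ(r,z): return np.c_[r*np.cos(A),r*np.sin(A),0*A+z]
cyl=dict(paint_jar=[(17.5,0),(17.5,49)],dropper=[(13,0),(13,53),(3,74)],mixing_cup=[(14,0),(18,18)],thick_tape=[(34,0),(34,18)],thin_tape=[(31,0),(31,10)],big_bottle=[(21,0),(21,70)])
M={k:np.vstack([circ(*a) for a in v]) for k,v in cyl.items()}
def cen(p,P,xy):
    h=cv2.convexHull(proj(p,P+np.r_[xy,0]).astype(np.float32)); m=cv2.moments(h); return np.array([m['m10']/m['m00'],m['m01']/m['m00']]),h
def hullcen(reg):
    c=max(cv2.findContours(reg.astype(np.uint8),cv2.RETR_EXTERNAL,cv2.CHAIN_APPROX_NONE)[0],key=cv2.contourArea)
    h=cv2.convexHull(c); m=cv2.moments(h); return np.array([m['m10']/m['m00'],m['m01']/m['m00']]),m['m00'],h
def fit(n,p,reg,x0=(500,100)):
    c,a,_=hullcen(reg)
    r=minimize(lambda x:((cen(p,M[n],x)[0]-c)**2).sum(),x0,method='Nelder-Mead')
    return r.x,a,cv2.contourArea(cen(p,M[n],r.x)[1])
E
python3 - <<'E'
from fit import *
P={c:read_camera(c) for c in("top","scene")}
pos={}
for n in M:
    for c,p in P.items():
        for r in cut_out(n,p)[:1]:
            x,a,b=fit(n,p,r['region']); print(n,c,round(r['confidence'],2),x.round(1),a,round(b)); pos.setdefault(n,[]).append(x)
# tray: plate tops + mask hull corners
W={}
for n in("square_well","narrow_well","shallow_well"):
    for c,p in P.items():
        for r in cut_out(n,p)[:1]:
            x=at_z(p,hullcen(r['region'])[0],15); W.setdefault(n,[]).append(x); print(n,c,x.round(1))
loc=dict(square_well=(48,48),narrow_well=(48,-48),shallow_well=(-48,48))
def res(v):
    R=np.array([[np.cos(v[2]),-np.sin(v[2])],[np.sin(v[2]),np.cos(v[2])]])
    return sum(((v[:2]+R@np.array(loc[n])-x)**2).sum() for n in W for x in W[n])
t=minimize(res,[570,-130,-.1],method='Nelder-Mead',options=dict(maxiter=2000)); print('tray',t.x,t.fun)
for r in cut_out('tray',P['top'])[:1]:
    q=cv2.minAreaRect(hullcen(r['region'])[2]); print('rect',[at_z(P['top'],k,7).round(1) for k in cv2.boxPoints(q)])
# lamp triangulation, overlays
o1,d1=ray(P['top'],(500,230)); o2,d2=ray(P['scene'],(525,300))
s=np.linalg.lstsq(np.c_[d1,-d2],o2-o1,rcond=None)[0]; print('lamp',o1+d1*s[0],o2+d2*s[1])
v=t.x;R=np.array([[np.cos(v[2]),-np.sin(v[2])],[np.sin(v[2]),np.cos(v[2])]])
for c,p in P.items():
    im=cv2.resize(p['image'][:,:,::-1],None,fx=3,fy=3,interpolation=cv2.INTER_CUBIC)
    for n in pos:
        h=cen(p,M[n],np.mean(pos[n],0))[1]; cv2.polylines(im,[np.int32(h*3+1)],True,(0,0,255),1)
    for (cx,cy,hw,z) in[(0,0,98,9)]+[(*loc[n],38,18) for n in loc]:
        q=[[*(v[:2]+R@np.array([cx+a*hw,cy+b*hw])),z] for a,b in((1,1),(1,-1),(-1,-1),(-1,1))]
        cv2.polylines(im,[np.int32(proj(p,q)*3+1)],True,(0,0,255),1)
    crop=im[420:880,480:1330] if c=="top" else im[450:900,540:1400]
    cv2.imwrite(f"pics/{c}1.png",cv2.resize(crop,None,fx=.93,fy=.93))
E
```

```text
paint_jar top 0.67 [620.4 166. ] 240.0 269
paint_jar scene 0.86 [619.  167.1] 300.5 355
dropper top 0.63 [422.  134.9] 123.5 136
dropper scene 0.78 [418.5 135.2] 231.5 322
mixing_cup top 0.78 [504.7 356.6] 194.0 209
mixing_cup scene 0.55 [506.8 359. ] 174.5 186
thick_tape top 0.56 [530.7  99.8] 699.0 750
thick_tape scene 0.6 [531.  100.6] 716.0 757
thin_tape top 0.77 [498.2 212.5] 57.0 617
thin_tape scene 0.53 [505.9 236.9] 494.5 526
big_bottle top 0.83 [399.9 247.4] 289.0 434
big_bottle scene 0.8 [398.9 248.5] 623.0 712
square_well top [ 619.5 -183.8]
square_well scene [624.6 -89.8]
narrow_well top [ 618.9 -184.1]
narrow_well scene [ 615.7 -184.5]
shallow_well top [534.4 -78.6]
shallow_well scene [530.  -79.3]
tray [ 5.71106053e+02 -1.44933814e+02 -2.47388885e-01] 7107.671157693043
rect [array([489.3, -23. ]), array([685.3, -43.7]), array([ 664.4, -242. ]), array([ 469.8, -219.1])]
lamp [ 487.13421451 -329.53944916   81.67342491] [ 492.88551533 -349.47740683   92.17714428]
```

View pics/top1.png

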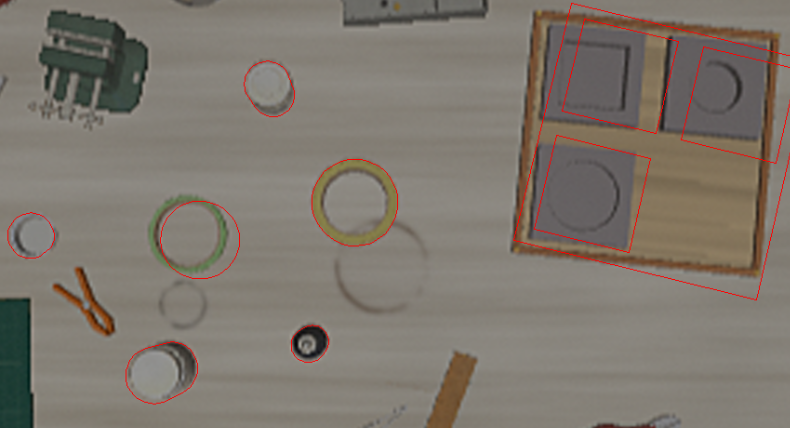

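View pics/scene1.png

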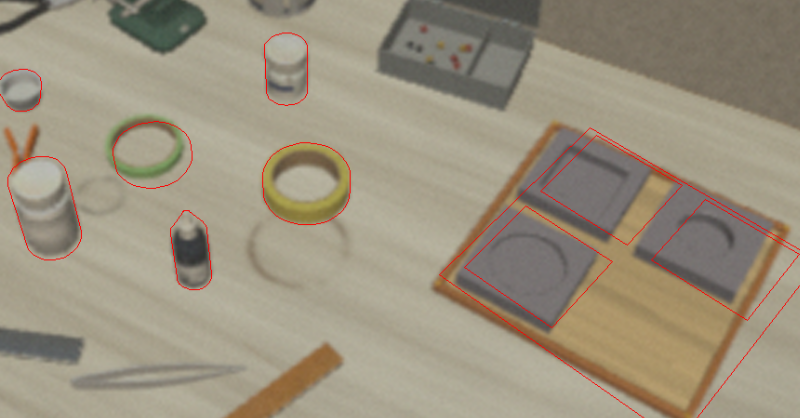

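The overlays match all the objects, and the pale rings are just stains on the desk. The tray fit was thrown off by one false well detection. From the rectangle corners the tray sits at about (577, -132) with yaw -0.106. The square well is at the far left, the narrow well at the far right, the shallow well at the near left, and the bay at the near right.

Request:
move_arm:
  commands:
    - [[0.715, -0.715, 0], 0.19, 0.3]
    - [[0.715, -0.715, 0], 0.19, 0.3]
    - [[0.715, -0.715, 0], 0.19, 0.3]
    - [[0.715, -0.715, 0], 0.19, 0.3]
    - [[0.715, -0.715, 0], 0.19, 0.3]
    - [[0.715, -0.715, 0], 0.19, 0.3]
    - [[0.715, -0.715, 0], 0.19, 0.3]
    - [[0.715, -0.715, 0], 0.19, 0.3]
    - [[0.715, -0.715, 0], 0.19, 0.3]
    - [[0.715, -0.715, 0], 0.19, 0.3]
    - [[0.715, -0.715, 0], 0.19, 0.3]
    - [[0.715, -0.715, 0], 0.19, 0.3]
    - [[0.715, -0.715, 0], 0.19, 0.3]
    - [[0.715, -0.715, 0], 0.19, 0.3]
    - [[0.715, -0.715, 0], 0.19, 0.3]
    - [[0.715, -0.715, 0], 0.19, 0.3]
    - [[0.715, -0.715, 0], 0.19, 0.3]
    - [[0.715, -0.715, 0], 0.19, 0.3]
    - [[0.715, -0.715, 0], 0.19, 0.3]
    - [[0, 0, 0], 0, 0.3]

```text
t: 3.82
eef_pos: [601.5, 184.1, 404.4]
tcp_rot: [-3.141, 0.001, 3.117]
ft_force: [-0.4, 0.3, -0.1]
opening: 0.647
grip_force: 0.0
```

Run:
```python
from fit import *
p=read_camera("scene"); s=env.state(); print(s['eef_pos'],s['tcp_rot'],s['joints'])
p2=read_camera("top")
cv2.imwrite("pics/m1.png",cv2.resize(np.hstack([p['image'][20:300,120:480],p2['image'][60:340,120:480]])[:,:,::-1],None,fx=1.1,fy=1.1))
```

```text
[600.02606648 185.64928951 404.29971129] [-3.14151578e+00 -7.10010100e-05  3.11666421e+00] [ 1.94953090e-01  4.95795931e-01  1.55139866e+00 -6.69887550e-05
  1.09448412e+00 -1.35088408e+00]
```

View pics/m1.png

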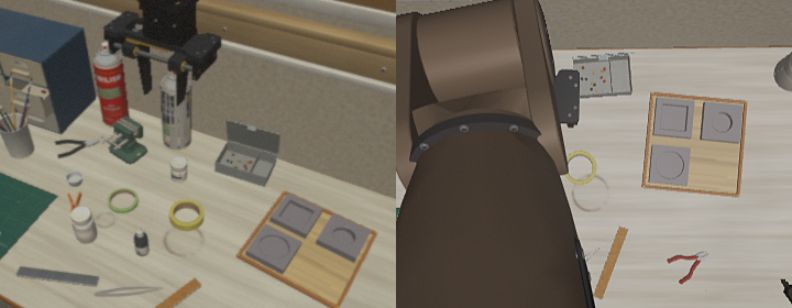

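Run:
```python
from fit import *
p=read_camera("scene"); print(at_z(p,(280,155),0),at_z(p,(268,150),0),at_z(p,(294,152),0)); s=env.state(); print(s['eef_pos'])
```

```text
[699.55503912 217.53035705] [701.75006568 253.62694377] [725.91794234 191.70279993]
[598.44001294 187.54828038 404.50483129]
```

Request:
move_arm:
  commands:
    - [[0.65, -0.64, 0], 0.3, 0.3]
    - [[0, 0, -0.5], 0, 0.3]
    - [[0, 0, -0.5], 0, 0.3]
    - [[0, 0, 0], 0, 0.3]

```text
t: 4.3
eef_pos: [617.2, 169.2, 372.4]
tcp_rot: [-3.141, -0.004, -3.139]
ft_force: [-0.1, -0.3, -0.3]
opening: 0.65
grip_force: 0.0
```

Request:
move_arm:
  commands:
    - [[0.06, -0.06, -0.8], 0, 0.3]
    - [[0, 0, -0.8], 0, 0.3]
    - [[0, 0, -0.8], 0, 0.3]
    - [[0, 0, -0.8], 0, 0.3]
    - [[0, 0, -0.8], 0, 0.3]
    - [[0, 0, -0.8], 0, 0.3]
    - [[0, 0, -0.5], 0, 0.3]
    - [[0, 0, -0.37], 0, 0.3]
    - [[0, 0, 0], 0, 0.3]
    - [[0, 0, 0], 0, 0.3]
    - [[0, 0, 0], 0, -0.5]
    - [[0, 0, 0], 0, -0.5]
    - [[0, 0, 0], 0, -0.5]
    - [[0, 0, 0], 0, -0.5]
    - [[0, 0, 0], 0, -0.5]
    - [[0, 0, 0], 0, -0.5]
    - [[0, 0, 0], 0, -0.5]

```text
t: 5.72
eef_pos: [620.1, 166.5, 205.1]
tcp_rot: [3.141, 0.001, -3.14]
ft_force: [-0.3, 0.5, 5.3]
opening: 0.364
grip_force: 30.0
```

Request:
move_arm:
  commands:
    - [[0, 0, 0.5], 0, -0.5]
    - [[0, 0, 0.8], 0, -0.5]
    - [[0, 0, 0.8], 0, -0.5]
    - [[0.03, -0.8, 0], 0, -0.5]
    - [[0.03, -0.8, 0], 0, -0.5]
    - [[0.03, -0.8, 0], 0, -0.5]
    - [[0.03, -0.8, 0], 0, -0.5]
    - [[0.03, -0.8, 0], 0, -0.5]
    - [[0.03, -0.8, 0], 0, -0.5]
    - [[0.03, -0.8, 0], 0, -0.5]
    - [[0.03, -0.8, 0], 0, -0.5]
    - [[0.03, -0.8, 0], 0, -0.5]
    - [[0.03, -0.8, 0], 0, -0.5]
    - [[0.03, -0.53, 0], 0, -0.5]
    - [[0, 0, 0], 0, -0.5]
    - [[0, 0, 0], 0, -0.5]

```text
t: 7.05
eef_pos: [629.8, -89.8, 267.4]
tcp_rot: [3.141, -0.0, -3.141]
ft_force: [0.2, -0.3, -0.9]
opening: 0.363
grip_force: 30.0
```

Run:
```python
from fit import *
p=read_camera("scene"); s=env.state(); print(s['eef_pos'],s['tcp_rot'],s['grip_force'])
im=cv2.resize(p['image'][140:320,300:500,::-1],None,fx=3.3,fy=3.3,interpolation=cv2.INTER_CUBIC)
e=s['eef_pos']; v=[577,-132,-.106]; R=np.array([[np.cos(v[2]),-np.sin(v[2])],[np.sin(v[2]),np.cos(v[2])]])
def dr(P,c): cv2.polylines(im,[np.int32((proj(p,P)-[300,140])*3.3)],True,c,1)
dr(np.r_[circ(17.5,0)]+[e[0],e[1],e[2]-205],(0,0,255))
for cx,cy in((48,48),(48,-48),(-48,48)): dr([[*(v[:2]+R@np.array([cx+a*38,cy+b*38])),18] for a,b in((1,1),(1,-1),(-1,-1),(-1,1))],(0,255,255))
dr([[*(v[:2]+R@np.array([a*98,b*98])),9] for a,b in((1,1),(1,-1),(-1,-1),(-1,1))],(255,255,0))
cv2.imwrite("pics/m2.png",im)
```

```text
[629.77370814 -89.05212319 267.48107847] [ 3.14121329e+00 -4.53203159e-04 -3.13997206e+00] 29.99935084953904
```

View pics/m2.png

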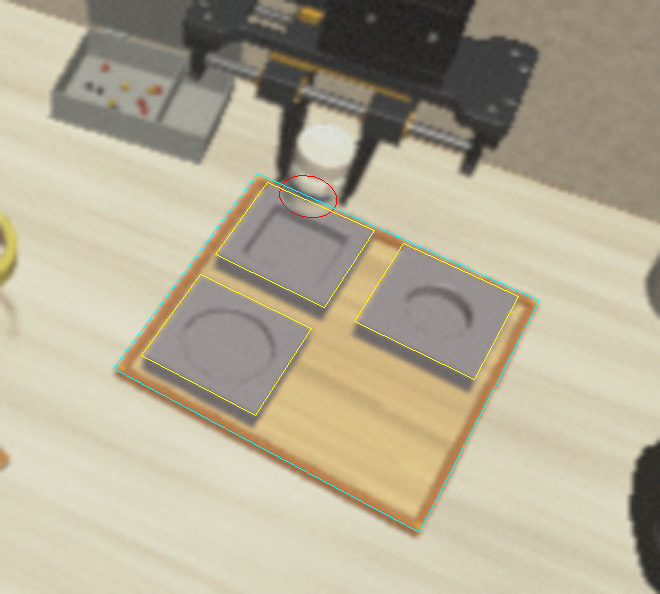

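The tray overlay lands on the rim and plates, and the jar is held straight above the square well. Next I lower it and let go.

Request:
move_arm:
  commands:
    - [[0, 0, -0.6], 0, -0.5]
    - [[0, 0, -0.6], 0, -0.5]
    - [[0, 0, -0.4], 0, -0.5]
    - [[0, 0, -0.2], 0, -0.5]
    - [[0, 0, 0], 0, -0.5]
    - [[0, 0, 0], 0, -0.5]
    - [[0, 0, 0], 0, 0]
    - [[0, 0, 0], 0, 0.2]
    - [[0, 0, 0], 0, 0.2]
    - [[0, 0, 0], 0, 0.2]
    - [[0, 0, 0.4], 0, 0.2]
    - [[0, 0, 0.8], 0, 0.2]
    - [[0, 0, 0.8], 0, 0.2]
    - [[0, 0, 0.8], 0, 0.2]
    - [[0, 0, 0], 0, 0.2]

```text
t: 8.35
eef_pos: [630.4, -89.5, 303.2]
tcp_rot: [-3.14, 0.007, -3.14]
ft_force: [-0.2, 0.6, 0.2]
opening: 0.6
grip_force: 0.0
```

Request:
move_arm:
  commands:
    - [[-0.35, 0.374, 0], -1, 0.2]
    - [[-0.35, 0.374, 0], -1, 0.2]
    - [[-0.35, 0.374, 0], -1, 0.2]
    - [[-0.35, 0.374, 0], -1, 0.2]
    - [[-0.35, 0.374, 0], -1, 0.2]
    - [[-0.35, 0.374, 0], -1, 0.2]
    - [[-0.35, 0.374, 0], -1, 0.2]
    - [[-0.35, 0.374, 0], -1, 0.2]
    - [[-0.35, 0.374, 0], -1, 0.2]
    - [[-0.35, 0.374, 0], -1, 0.2]
    - [[-0.35, 0.374, 0], -1, 0.2]
    - [[-0.35, 0.374, 0], -1, 0.2]
    - [[-0.35, 0.374, 0], -1, 0.2]
    - [[-0.35, 0.374, 0], -1, 0.2]
    - [[-0.35, 0.374, 0], -1, 0.2]
    - [[-0.35, 0.374, 0], -1, 0.2]
    - [[-0.35, 0.374, 0], -1, 0.2]
    - [[-0.35, 0.374, 0], -1, 0.2]
    - [[-0.35, 0.374, 0], -1, 0.2]
    - [[-0.35, 0.374, 0], -1, 0.2]

```text
t: 10.02
eef_pos: [419.3, 135.4, 298.2]
tcp_rot: [3.141, -0.0, 1.539]
ft_force: [-0.4, 0.4, 0.6]
opening: 0.601
grip_force: 0.0
```

Run:
```python
from fit import *
p=read_camera("scene"); s=env.state(); print(s['eef_pos'],s['tcp_rot'],s['joints'])
for n in("dropper","mixing_cup","thick_tape"):
    for r in cut_out(n,p)[:1]: print(n,r['confidence'],fit(n,p,r['region']))
cv2.imwrite("pics/m3.png",cv2.resize(p['image'][130:330,170:480,::-1],None,fx=2.5,fy=2.5,interpolation=cv2.INTER_CUBIC))
```

```text
[417.66431567 136.54280269 298.06995483] [-3.14087479e+00 -9.71550674e-05  1.53406825e+00] [1.65383085e-01 3.98309495e-01 2.11442623e+00 4.06403911e-04
 6.29540719e-01 2.01782551e-01]
dropper 0.67 (array([418.02726843, 135.4531725 ]), 248.0, 322.4180653861258)
mixing_cup 0.74 (array([505.28213231, 358.42554997]), 172.0, 186.04340569034684)
thick_tape 0.8 (array([529.41377819, 100.61392849]), 733.0, 758.7428648911882)
```

View pics/m3.png

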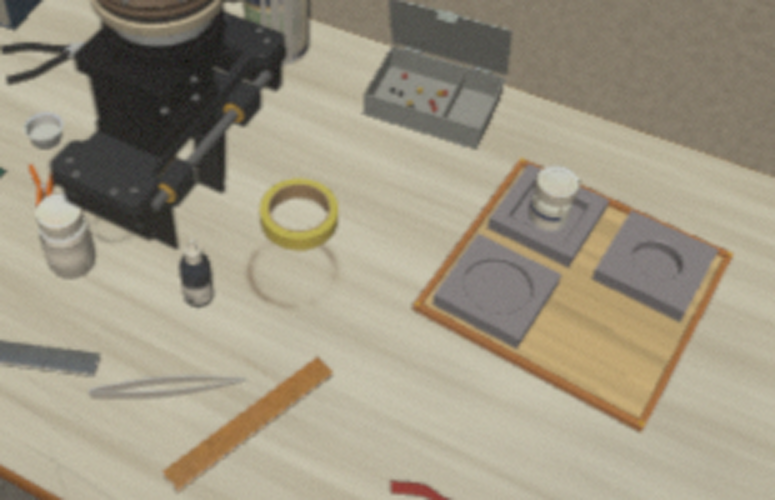

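Request:
move_arm:
  commands:
    - [[0.08, -0.04, -0.3], -0.9, 0.2]
    - [[0, 0, -0.7], 0, 0.2]
    - [[0, 0, -0.7], 0, 0.2]
    - [[0, 0, -0.7], 0, 0.2]
    - [[0, 0, -0.4], 0, 0.2]
    - [[0, 0, -0.2], 0, 0.2]
    - [[0, 0, 0], 0, 0.2]
    - [[0, 0, 0], 0, 0.2]
    - [[0, 0, 0], 0, -0.7]
    - [[0, 0, 0], 0, -0.7]
    - [[0, 0, 0], 0, -0.7]
    - [[0, 0, 0], 0, -0.7]
    - [[0, 0, 0], 0, -0.7]
    - [[0, 0, 0], 0, -0.7]
    - [[0, 0, 0], 0, -0.7]
    - [[0, 0, 0], 0, -0.7]

```text
t: 11.55
eef_pos: [422.3, 133.9, 207.9]
tcp_rot: [3.141, -0.0, 1.472]
ft_force: [0.0, 0.6, 5.4]
opening: 0.264
grip_force: 30.0
```

Request:
move_arm:
  commands:
    - [[0, 0, 0.5], 0, -0.7]
    - [[0, 0, 0.8], 0, -0.7]
    - [[0, 0, 0.7], 0, -0.7]
    - [[0.411, -0.664, 0], 0, -0.7]
    - [[0.411, -0.664, 0], 0, -0.7]
    - [[0.411, -0.664, 0], 0, -0.7]
    - [[0.411, -0.664, 0], 0, -0.7]
    - [[0.411, -0.664, 0], 0, -0.7]
    - [[0.411, -0.664, 0], 0, -0.7]
    - [[0.411, -0.664, 0], 0, -0.7]
    - [[0.411, -0.664, 0], 0, -0.7]
    - [[0.411, -0.664, 0], 0, -0.7]
    - [[0.411, -0.664, 0], 0, -0.7]
    - [[0.411, -0.664, 0], 0, -0.7]
    - [[0.411, -0.664, 0], 0, -0.7]
    - [[0.411, -0.664, 0], 0, -0.7]
    - [[0.411, -0.664, 0], 0, -0.7]
    - [[0.411, -0.664, 0], 0, -0.7]
    - [[0.411, -0.664, 0], 0, -0.7]

```text
t: 13.13
eef_pos: [619.9, -185.9, 267.3]
tcp_rot: [-3.141, -0.0, 1.472]
ft_force: [0.9, 0.4, -0.1]
opening: 0.26
grip_force: 30.0
```

Request:
move_arm:
  commands:
    - [[0, 0, 0], 0, -0.7]
    - [[0, 0, 0], 0, -0.7]

```text
t: 13.3
eef_pos: [619.5, -185.6, 267.0]
tcp_rot: [-3.141, -0.0, 1.47]
ft_force: [0.4, 0.4, -0.3]
opening: 0.264
grip_force: 30.0
```

Run:
```python
from fit import *
p=read_camera("scene"); s=env.state(); print(s['eef_pos'],s['tcp_rot'],s['grip_force'])
for r in cut_out("dropper",p)[:1]:
    P=M["dropper"]+[0,0,s['eef_pos'][2]-207.5]; c=hullcen(r['region'])[0]
    print(r['confidence'],minimize(lambda x:((cen(p,P,x)[0]-c)**2).sum(),(620,-185),method='Nelder-Mead').x)
cv2.imwrite("pics/m4.png",cv2.resize(p['image'][100:300,330:500,::-1],None,fx=3,fy=3,interpolation=cv2.INTER_CUBIC))
```

```text
[ 619.15746341 -184.77102282  267.06850109] [-3.14041467e+00 -4.82467110e-04  1.47109309e+00] 29.99998390674591
0.63 [ 585.65295678 -180.92083332]
```

View pics/m4.png

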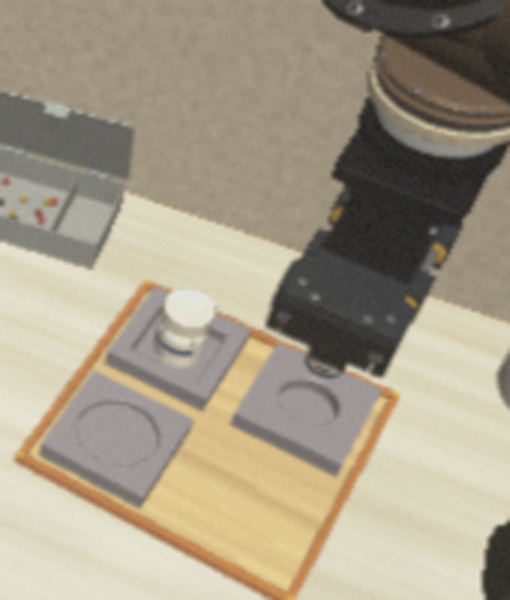

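Request:
move_arm:
  commands:
    - [[0, 0, -0.6], 0, -0.7]
    - [[0, 0, -0.6], 0, -0.7]
    - [[0, 0, -0.35], 0, -0.7]
    - [[0, 0, -0.17], 0, -0.7]
    - [[0, 0, 0], 0, -0.7]
    - [[0, 0, 0], 0, -0.7]
    - [[0, 0, 0], 0, -0.2]
    - [[0, 0, 0], 0, 0]
    - [[0, 0, 0], 0, 0]
    - [[0, 0, 0], 0, 0]
    - [[0, 0, 0.4], 0, 0]
    - [[0, 0, 0.8], 0, 0]
    - [[0, 0, 0.8], 0, 0]
    - [[0, 0, 0.8], 0, 0]
    - [[0, 0, 0], 0, 0]

```text
t: 14.65
eef_pos: [620.1, -185.1, 305.7]
tcp_rot: [3.135, 0.002, 1.472]
ft_force: [0.0, -0.0, 0.5]
opening: 0.504
grip_force: 0.0
```

Request:
move_arm:
  commands:
    - [[-0.191, 0.904, 0], 0, 0.3]
    - [[-0.191, 0.904, 0], 0, 0.3]
    - [[-0.191, 0.904, 0], 0, 0.3]
    - [[-0.191, 0.904, 0], 0, 0.3]
    - [[-0.191, 0.904, 0], 0, 0.3]
    - [[-0.191, 0.904, 0], 0, 0.3]
    - [[-0.191, 0.904, 0], 0, 0.3]
    - [[-0.191, 0.904, 0], 0, 0.3]
    - [[-0.191, 0.904, 0], 0, 0.3]
    - [[-0.191, 0.904, 0], 0, 0.3]
    - [[-0.191, 0.904, 0], 0, 0.3]
    - [[-0.191, 0.904, 0], 0, 0.3]
    - [[-0.191, 0.904, 0], 0, 0.3]
    - [[-0.191, 0.904, 0], 0, 0.3]
    - [[-0.191, 0.904, 0], 0, 0.3]
    - [[-0.191, 0.904, 0], 0, 0.3]
    - [[-0.191, 0.904, 0], 0, 0.3]
    - [[-0.191, 0.904, 0], 0, 0.3]
    - [[-0.191, 0.904, 0], 0, 0.3]
    - [[-0.191, 0.904, 0], 0, 0.3]

```text
t: 16.32
eef_pos: [504.4, 358.8, 300.6]
tcp_rot: [3.141, -0.0, 1.472]
ft_force: [0.3, 0.0, 0.5]
opening: 0.652
grip_force: 0.0
```

Run:
```python
from fit import *
p=read_camera("scene"); s=env.state(); print(s['eef_pos'],s['tcp_rot'])
cv2.imwrite("pics/m5.png",cv2.resize(p['image'][110:310,140:480,::-1],None,fx=2.35,fy=2.35,interpolation=cv2.INTER_CUBIC))
for r in cut_out("mixing_cup",p)[:1]: print(r['confidence'],fit("mixing_cup",p,r['region']))
```

```text
[503.3703856  362.42721164 300.64924432] [ 3.14083122e+00 -1.54151290e-03  1.47359144e+00]
0.63 (array([506.08328418, 358.67198753]), 184.5, 185.81197613000404)
```

View pics/m5.png

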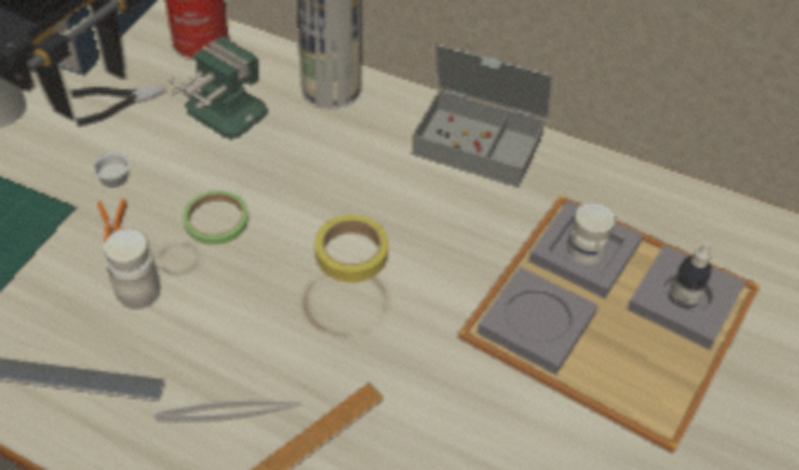

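Run:
```python
from fit import *
p=read_camera("scene"); s=env.state(); print(s['eef_pos'])
im=cv2.resize(p['image'][175:275,360:460,::-1],None,fx=6,fy=6,interpolation=cv2.INTER_CUBIC)
def dr(P,c): cv2.polylines(im,[np.int32((proj(p,P)-[360,175])*6+3)],True,c,1)
for n,xy in(("dropper",(619.8,-184.8)),("paint_jar",(630,-89.4))):
    for r in cut_out(n,p)[:1]:
        P=M[n]+[0,0,7]; c=hullcen(r['region'])[0]
        x=minimize(lambda x:((cen(p,P,x)[0]-c)**2).sum(),xy,method='Nelder-Mead').x; print(n,x,r['confidence'])
        cs=[(13,7),(13,60),(2,81)] if n=="dropper" else [(17.5,7),(17.5,56)]
        for a in cs: dr(circ(*a)+[*x,0],(0,0,255))
cv2.imwrite("pics/m6.png",im)
```

```text
[504.2080615  358.89295992 300.33036586]
dropper [ 614.13606429 -181.57892643] 0.8
paint_jar [629.11201664 -88.39155631] 0.83
```

View pics/m6.png

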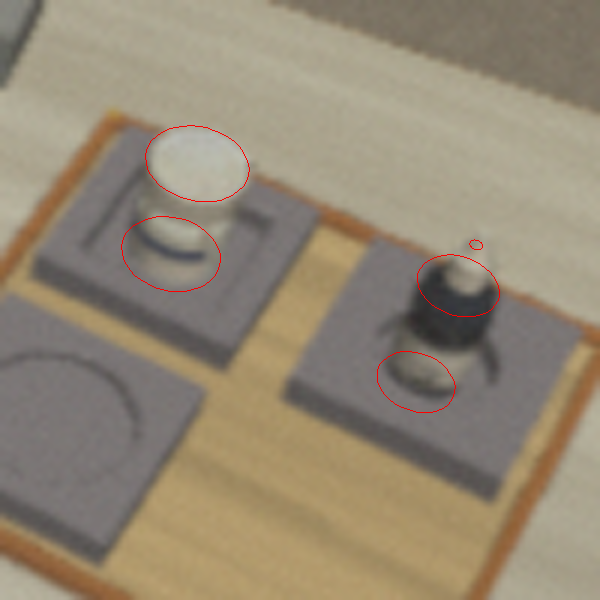

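The dropper's axis matches the vertical model, so it is upright, and so is the jar. Next is the cup, with the fingers opened less to clear the orange clip beside it.

Request:
move_arm:
  commands:
    - [[0.04, -0.03, -0.3], 0, 0.07]
    - [[0, 0, -0.7], 0, 0.07]
    - [[0, 0, -0.8], 0, 0.07]
    - [[0, 0, -0.8], 0, 0.07]
    - [[0, 0, -0.5], 0, 0.07]
    - [[0, 0, -0.3], 0, 0.07]
    - [[0, 0, 0], 0, 0.07]
    - [[0, 0, 0], 0, 0.07]
    - [[0, 0, 0], 0, -0.5]
    - [[0, 0, 0], 0, -0.5]
    - [[0, 0, 0], 0, -0.5]
    - [[0, 0, 0], 0, -0.5]
    - [[0, 0, 0], 0, -0.5]
    - [[0, 0, 0], 0, -0.5]
    - [[0, 0, 0], 0, -0.5]

```text
t: 17.82
eef_pos: [506.2, 356.7, 199.0]
tcp_rot: [3.14, -0.001, 1.472]
ft_force: [-1.2, -0.7, 6.4]
opening: 0.348
grip_force: 30.0
```

Request:
move_arm:
  commands:
    - [[0, 0, 0.4], 0, -0.5]
    - [[0, 0, 0.8], 0, -0.5]
    - [[0, 0, 0.8], 0, -0.5]
    - [[0.056, -0.855, 0], 0, -0.5]
    - [[0.056, -0.855, 0], 0, -0.5]
    - [[0.056, -0.855, 0], 0, -0.5]
    - [[0.056, -0.855, 0], 0, -0.5]
    - [[0.056, -0.855, 0], 0, -0.5]
    - [[0.056, -0.855, 0], 0, -0.5]
    - [[0.056, -0.855, 0], 0, -0.5]
    - [[0.056, -0.855, 0], 0, -0.5]
    - [[0.056, -0.855, 0], 0, -0.5]
    - [[0.056, -0.855, 0], 0, -0.5]
    - [[0.056, -0.855, 0], 0, -0.5]
    - [[0.056, -0.855, 0], 0, -0.5]
    - [[0.056, -0.855, 0], 0, -0.5]
    - [[0.056, -0.855, 0], 0, -0.5]
    - [[0.056, -0.855, 0], 0, -0.5]
    - [[0.056, -0.855, 0], 0, -0.5]
    - [[0.056, -0.855, 0], 0, -0.5]

```text
t: 19.48
eef_pos: [534.6, -80.7, 259.0]
tcp_rot: [3.141, 0.0, 1.472]
ft_force: [-0.2, 0.5, -0.0]
opening: 0.35
grip_force: 30.0
```

Request:
move_arm:
  commands:
    - [[0, 0, 0], 0, -0.5]
    - [[0, 0, 0], 0, -0.5]

```text
t: 19.65
eef_pos: [534.6, -80.3, 258.7]
tcp_rot: [3.141, 0.0, 1.469]
ft_force: [-0.2, 0.0, 0.5]
opening: 0.35
grip_force: 30.0
```

Run:
```python
from fit import *
p=read_camera("scene"); s=env.state(); print(s['eef_pos'],s['opening'],s['grip_force'])
e=s['eef_pos']
im=cv2.resize(p['image'][170:290,320:470,::-1],None,fx=5,fy=5,interpolation=cv2.INTER_CUBIC)
for a in((14,0),(18,18)): cv2.polylines(im,[np.int32((proj(p,circ(*a)+[e[0],e[1],e[2]-198.5])-[320,170])*5+2)],True,(0,0,255),1)
cv2.imwrite("pics/m7.png",im)
```

```text
[534.56351157 -79.44152712 258.55653277] 0.35076881960268474 30.00005593698006
```

View pics/m7.png

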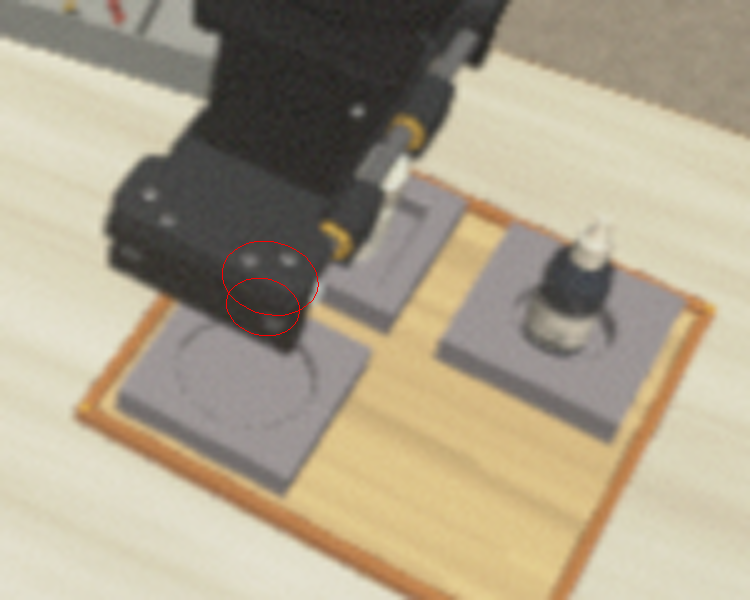

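Request:
move_arm:
  commands:
    - [[0, 0, -0.6], 0, -0.5]
    - [[0, 0, -0.5], 0, -0.5]
    - [[0, 0, -0.3], 0, -0.5]
    - [[0, 0, -0.15], 0, -0.5]
    - [[0, 0, 0], 0, -0.5]
    - [[0, 0, 0], 0, -0.5]

```text
t: 20.2
eef_pos: [534.9, -79.0, 211.9]
tcp_rot: [3.141, 0.0, 1.472]
ft_force: [0.1, 1.1, -0.7]
opening: 0.353
grip_force: 30.0
```

Request:
move_arm:
  commands:
    - [[0, 0, 0], 0, -0.2]
    - [[0, 0, 0], 0, 0]
    - [[0, 0, 0], 0, 0.05]
    - [[0, 0, 0], 0, 0.05]
    - [[0, 0, 0.4], 0, 0.05]
    - [[0, 0, 0.8], 0, 0.05]
    - [[0, 0, 0.8], 0, 0.05]
    - [[0, 0, 0.8], 0, 0.05]
    - [[0, 0, 0], 0, 0.6]

```text
t: 20.95
eef_pos: [535.2, -79.6, 299.6]
tcp_rot: [3.136, 0.001, 1.472]
ft_force: [0.7, 0.0, 0.2]
opening: 0.555
grip_force: 0.0
```

Request:
move_arm:
  commands:
    - [[-0.017, 0.75, 0], 0, 0.8]
    - [[-0.017, 0.75, 0], 0, 0.8]
    - [[-0.017, 0.75, 0], 0, 0.8]
    - [[-0.017, 0.75, 0], 0, 0.8]
    - [[-0.017, 0.75, 0], 0, 0.8]
    - [[-0.017, 0.75, 0], 0, 0.8]
    - [[-0.017, 0.75, 0], 0, 0.8]
    - [[-0.017, 0.75, 0], 0, 0.8]
    - [[0, 0, 0], 0, 0.8]

```text
t: 21.7
eef_pos: [530.2, 103.3, 295.2]
tcp_rot: [-3.141, -0.0, 1.474]
ft_force: [0.8, 0.4, -0.2]
opening: 0.9
grip_force: 0.0
```

Run:
```python
from fit import *
p=read_camera("scene"); s=env.state(); print(s['eef_pos'],s['opening'])
for r in cut_out("mixing_cup",p)[:1]:
    P=M["mixing_cup"]+[0,0,12]; c=hullcen(r['region'])[0]
    print(r['confidence'],minimize(lambda x:((cen(p,P,x)[0]-c)**2).sum(),(535,-80),method='Nelder-Mead').x)
im=cv2.resize(p['image'][170:290,270:420,::-1],None,fx=5,fy=5,interpolation=cv2.INTER_CUBIC)
cv2.imwrite("pics/m8.png",im)
for r in cut_out("thick_tape",p)[:1]: print(r['confidence'],fit("thick_tape",p,r['region']))
```

```text
[530.34150203 101.92861434 295.15447664] 0.8977014348986087
0.67 [535.08609571 -78.73360125]
0.85 (array([529.83965922, 101.4241085 ]), 731.0, 757.6933788282331)
```

View pics/m8.png

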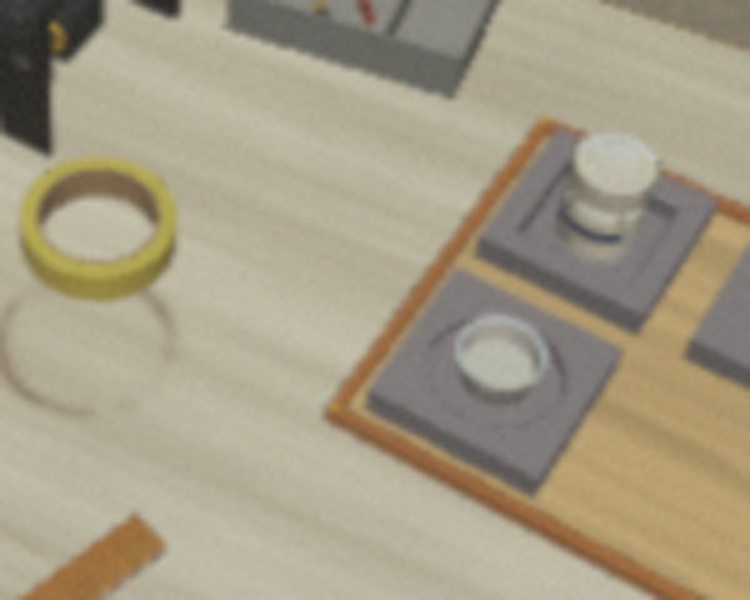

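The cup sits level and centred in the shallow well. Now the tape.

Request:
move_arm:
  commands:
    - [[0, -0.04, -0.3], 0, 0.8]
    - [[0, 0, -0.7], 0, 0.8]
    - [[0, 0, -0.8], 0, 0.8]
    - [[0, 0, -0.7], 0, 0.8]
    - [[0, 0, -0.5], 0, 0.8]
    - [[0, 0, -0.24], 0, 0.8]
    - [[0, 0, 0], 0, 0.8]
    - [[0, 0, 0], 0, 0.8]
    - [[0, 0, 0], 0, 0.2]
    - [[0, 0, 0], 0, 0.2]
    - [[0, 0, 0], 0, 0.2]
    - [[0, 0, 0], 0, 0.2]
    - [[0, 0, 0], 0, 0.2]
    - [[0, 0, 0], 0, 0.2]

```text
t: 23.02
eef_pos: [530.8, 99.4, 199.1]
tcp_rot: [3.14, -0.0, 1.472]
ft_force: [-0.6, -0.7, 6.6]
opening: 0.701
grip_force: 30.0
```

Request:
move_arm:
  commands:
    - [[0, 0, 0.4], 0, 0.2]
    - [[0, 0, 0.8], 0, 0.2]
    - [[0, 0, 0.8], 0, 0.2]
    - [[-0.013, -0.822, 0], 0, 0.2]
    - [[-0.013, -0.822, 0], 0, 0.2]
    - [[-0.013, -0.822, 0], 0, 0.2]
    - [[-0.013, -0.822, 0], 0, 0.2]
    - [[-0.013, -0.822, 0], 0, 0.2]
    - [[-0.013, -0.822, 0], 0, 0.2]
    - [[-0.013, -0.822, 0], 0, 0.2]
    - [[-0.013, -0.822, 0], 0, 0.2]
    - [[-0.013, -0.822, 0], 0, 0.2]
    - [[-0.013, -0.822, 0], 0, 0.2]
    - [[-0.013, -0.822, 0], 0, 0.2]
    - [[0, 0, 0], 0, 0.2]
    - [[0, 0, 0], 0, 0.2]
    - [[0, 0, 0], 0, 0.2]

```text
t: 24.43
eef_pos: [526.2, -171.5, 258.3]
tcp_rot: [-3.141, -0.0, 1.471]
ft_force: [-0.1, 0.6, -1.0]
opening: 0.703
grip_force: 30.0
```

Run:
```python
from fit import *
p=read_camera("scene"); s=env.state(); print(s['eef_pos'],s['opening'],s['grip_force'])
e=s['eef_pos']
im=cv2.resize(p['image'][170:310,320:480,::-1],None,fx=4,fy=4,interpolation=cv2.INTER_CUBIC)
for a in((34,0),(34,18)): cv2.polylines(im,[np.int32((proj(p,circ(*a)+[e[0],e[1],e[2]-198.5])-[320,170])*4+2)],True,(0,0,255),1)
cv2.imwrite("pics/m9.png",im)
```

```text
[ 526.23965037 -171.09937151  258.34139946] 0.7053694618957175 29.995516289709485
```

View pics/m9.png

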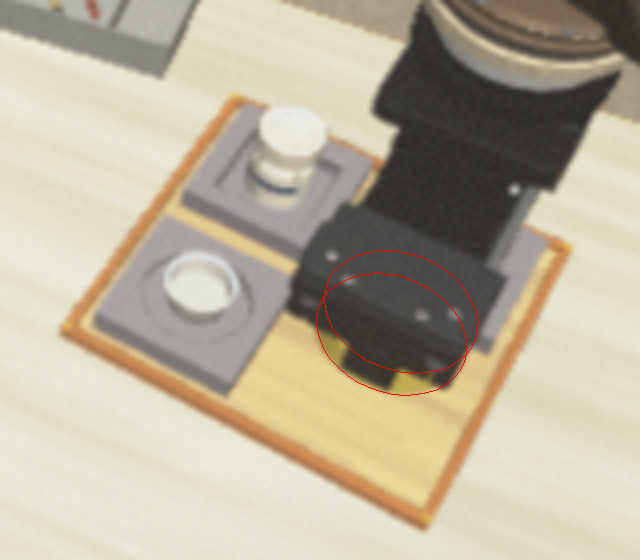

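Request:
move_arm:
  commands:
    - [[0, 0, -0.6], 0, 0.2]
    - [[0, 0, -0.6], 0, 0.2]
    - [[0, 0, -0.4], 0, 0.2]
    - [[0, 0, -0.23], 0, 0.2]
    - [[0, 0, 0], 0, 0.2]
    - [[0, 0, 0], 0, 0.2]
    - [[0, 0, 0], 0, 0.5]
    - [[0, 0, 0], 0, 0.58]
    - [[0, 0, 0], 0, 0.58]
    - [[0, 0, 0], 0, 0.58]

```text
t: 25.32
eef_pos: [526.4, -171.9, 203.8]
tcp_rot: [3.141, 0.0, 1.472]
ft_force: [-0.7, 0.9, -0.0]
opening: 0.787
grip_force: 0.0
```

Request:
move_arm:
  commands:
    - [[0, 0, 0.3], 0, 0.58]
    - [[0, 0, 0.6], 0, 0.58]
    - [[0, 0, 0.8], 0, 0.58]
    - [[0, 0, 0.8], 0, 0.58]
    - [[0, 0, 0.8], 0, 0.58]
    - [[0, 0, 0.8], 0, 0.58]
    - [[-0.3, 0.8, 0.3], 0, 0.58]
    - [[-0.3, 0.8, 0.3], 0, 0.58]
    - [[-0.3, 0.8, 0.3], 0, 0.58]
    - [[-0.3, 0.8, 0.3], 0, 0.58]
    - [[-0.3, 0.8, 0], 0, 0.58]
    - [[-0.3, 0.8, 0], 0, 0.58]
    - [[0, 0.8, 0], 0, 0.58]
    - [[0, 0.8, 0], 0, 0.58]
    - [[0, 0.8, 0], 0, 0.58]
    - [[0, 0, 0], 0, 0.58]

```text
t: 26.65
eef_pos: [471.8, 46.8, 363.3]
tcp_rot: [3.141, -0.001, 1.474]
ft_force: [0.8, 0.4, 0.4]
opening: 0.79
grip_force: 0.0
```

Run:
```python
from fit import *
p=read_camera("scene"); s=env.state(); print(s['eef_pos'],s['opening'])
cv2.imwrite("pics/m10.png",cv2.resize(p['image'][140:320,170:480,::-1],None,fx=2.5,fy=2.5,interpolation=cv2.INTER_CUBIC))
for r in cut_out("thick_tape",p)[:1]:
    P=M["thick_tape"]+[0,0,4]; c=hullcen(r['region'])[0]
    print(r['confidence'],minimize(lambda x:((cen(p,P,x)[0]-c)**2).sum(),(535,-80),method='Nelder-Mead').x)
```

```text
[471.97544011  45.54303618 363.20339954] 0.7901686497170622
0.62 [ 525.36047514 -169.03854672]
```

View pics/m10.png

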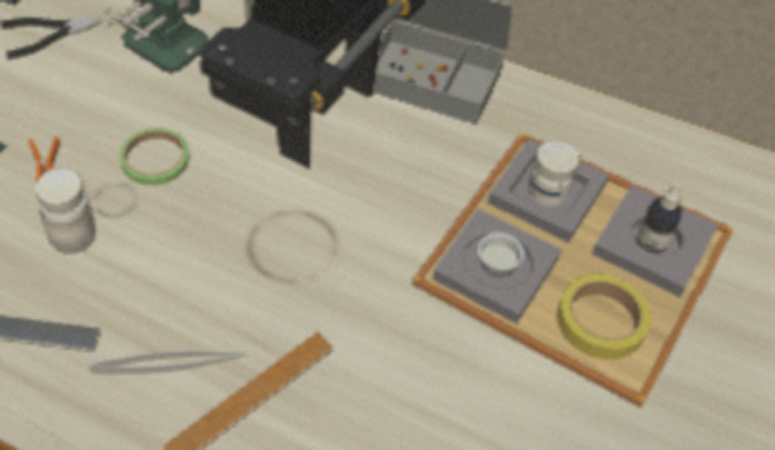

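The jar, dropper, cup and tape are all seated upright or flat in their places. The big bottle and the thin tape haven't moved, and the arm is clear of everything.

```bash
python3 -c "
from cell import env; print(env.job_done())"
```

```text
the job is handed in; nothing more can be done
None
```

The tray is packed and handed in: jar, dropper, cup and thick tape were placed in the order asked, and in the last picture each sits upright or flat in its place, with the look-alikes left where they were.

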